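Roll the steel roller up the loading ramp onto its checking seat

ROBOT

A 6-joint arm with a two-finger parallel gripper is mounted at the origin on the work surface. World frame = base frame: x ahead of the robot, y to its left, z up, the work surface at z = 0. Lengths are in mm, angles in rad, forces in N, time in s.
With the tool pointing down it reaches from about 350 to 775 mm from the base axis. Payload 7.3 kg.
Tool frame: the origin (TCP) lies midway between the tips of the shut fingers; the grasp point (between the pads) lies 19 mm behind it; x points along the fingers, y is the direction in which the jaws open and shut, and the axes are right-handed (so a half turn about x gives the same grasp; the last joint's range is limited). The gripper opens to 92 mm and grips with 3 to 60 N. Pads are 19 mm wide; open, the fingers measure 130 mm over their backs; the gripper's body (75 mm by 190 mm) begins 47 mm behind the grasp point.
Start: joints at [1.054, 0.342, 1.524, -0, 1.275, -0.146], TCP at [190.228, 489.347, 201.941] pointing down, gripper open.
Joint ranges: [-2.53, 2.53], [-0.77, 2.02], [0.04, 2.7], [-1, 4.14], [0.28, 2.66], [-3.11, 3.11]. Speed limits (rad/s): [2.57, 2.57, 3.14, 3.14, 3.14, 3.14].

INTERFACE

Orientations are given as [roll, pitch, yaw] about the fixed x, y, z axes, in that order (R = Rz(yaw) Ry(pitch) Rx(roll)).
In Python, from plant import bot gives the robot as it stands. The module is installed in compiled form; this text tells all that it offers.
- The arm moves only by the shell command python3 -m handwheel 'ROWS' [OPENING]. ROWS is JSON, a list that holds one entry, the list of rows, each a list of 4 numbers: the shift along the tool's x, y, z in cm, then the turn about the tool's x in rad. A call has 1 to 8 rows; each row shifts and turns the commanded pose from where the row before left it, along the tool's axes as they then stand; what a row does not reach is not made up. A row lasts 1/12 s, in which the tool goes at most 41.7 mm and 7.16 degrees, less where a joint would pass 70% of its speed; a pose out of reach is approached as far as the arm can. A call is refused whole if a number of a shift passes 4.17 or a number of a turn 0.125, either way. A call with a gripper value outside its range is refused whole. OPENING is the opening, from 0 (shut) to 1 (fully open), set as the call begins (- or left out, the last holds). The fingers move at their own pace and stop on an object; the grip force is fixed at half the most. Time passes only in rows, so rows that do not move let the fingers close. It gives the time, the measured TCP pose, the force and the opening at its end, in the units of the state.
- bot.get_obs(): the state, without advancing time (a new reading comes with each control period).
- bot.capture(name): name is "scene" or "top" or "wrist"; returns (picture, depth): 420x560x3 uint8, red, green, blue; 420x560 float32, mm along the optical axis (not along the pixel's ray), 0 where there is no reading.
- bot.camera_model(name): a dict with "fx", "fy", "cx", "cy" (pixels), "position" and "rotation" of the camera in the world. Camera axes: x right, y down, z forward; pixel columns grow to the right and rows downward; lengths in mm; the calibration is good to about 2 mm. A picture is of the moment at which its call begins: read the wrist's pose just before it. camera_model takes no time and is no camera call; for the wrist camera it gives the pose at the moment of the call.
- bot.close_job(): hands the job in, once; it reports no verdict.
Trained networks look in the newest picture that a camera, given by its name, has taken for a name from the list of things; names that differ only in an ending like _2 or _b are one class to them, and where a whole thing is asked for, a point or a joint stands for the part that bears it (a point fixed in the world has none). Each returns a list of dicts, best first, with "conf" (0 to 1); they miss things now and then, are a little off and sometimes report something else, mostly with a low value. They report only what shows in the picture. A call takes as long as a camera call. They do not tell look-alikes from the thing itself.
- bot.find_in(camera, label): "bbox" ([left, top, width, height] in pixels, round what is visible of it).
- bot.spot_point(camera, label): "point" ([column, row] in pixels: a listed point, or the origin of a listed thing).
The state is a dict: "time": time; "joint_positions": joint angles; "dq": joint speeds; "tau": joint torques, N m; "tool_pos": TCP position; "tcp_rot": TCP orientation; "contact_force": force on the tool from outside, world axes, zero at the start; "moment": the same for the moment, N m; "grip_width": finger opening in mm.
Only numpy, scipy, OpenCV 4.12 (cv2) and the standard library are available. Lean on these libraries where they do the work, as an engineer would, in place of code of your own. Each camera call takes 0.05 s, during which the arm holds its last target.

TASK

The big steel roller lies at the foot of the loading ramp of the runout-checking stand. Push it up the ramp with the fingertips, staying behind it so that it never runs free back down, over the edge at the top and fully home in its seat against the stop plate, then come clear. Do not grasp or lift it, keep off the dial indicator, and leave the other parts on the bench where they are.

Things in the scene. Friction and masses are not known exactly. Their poses are not given: they have to be found in the camera images.
- roller: The big steel roller: a smooth, lightly oiled steel cylinder 56 mm in diameter, 64 mm long, black sealed bearings in its ends, 0.5 to 0.8 kg, lying on its side on the infeed, square to the ramp within 3 degrees. Origin at its very centre; y is its rolling axis, x and z turn as it rolls. It rolls easily and runs back down the ramp if nothing is behind it; pushing takes a few newtons.
- stand: The roller-checking stand, fixed to the bench: grey base plate 385 x 120 x 12 mm with level infeed, ramp, seat and stop plate in line. Origin at the centre of the plate's underside, on the bench; x points up the ramp to the stop plate, y across, z up. The track is 72 mm wide between side guides at y -36 and +36 mm (6 mm thick), 10 mm higher than infeed and ramp, top at z 56 mm beside the seat.
- infeed (a point): Middle of the level infeed's upper surface, at x -137.5, z 20 mm in the stand's frame (axes as the stand). The infeed runs 37.5 mm either way along x; at its outer end, x -183 to -175 mm, an end lip stands 6 mm above it. The roller's centre is at z 48 mm on it.
- ramp: The sloping part of the stand, a dark steel plate 147 mm long rising at 9 degrees, rigidly part of it. Origin on its upper surface at the foot, mid-width, at x -100, z 20 mm in the stand's frame; x points up along the slope, y across, z square to the slope. A roller lying on it has its centre at z 28 mm.
- edge (a point): Middle of the sharp edge at the top of the ramp, at x 45, z 43 mm in the stand's frame. Behind it is a 4 mm step down to the bright steel seat, which falls at 7 degrees to the stop plate, so a roller brought over the edge drops in and comes to rest against the plate. On the edge the roller's centre would be at x 45, z 71 mm.
- home (a point): Where the roller's centre is when fully home in the seat, touching the stop plate: x 65, y 0, z 65 mm in the stand's frame.
- stop (a point): Middle of the top of the stop plate's face that looks down the ramp, at x 93, z 72 mm in the stand's frame; the plate is 84 mm wide and 12 mm thick.
- indicator: Dial indicator on a 14 mm upright steel post on the stand's base behind the stop plate, 177 mm tall, its 54 mm dial swung away from the seat (centre 62 mm beyond the post in the stand's x, 152 mm above the bench). Origin at the foot of the post, at x 150, y 0, z 12 mm in the stand's frame. It is zeroed: not to be touched.
- small_roller: Bystander: small steel roller standing on end, 36 mm in diameter, 42 mm high. Origin at the centre of its underside.
- stub_shaft: Bystander: stepped steel stub shaft standing on its 42 mm flange, 62 mm high. Origin at the centre of its underside.
- bearing_ring: Bystander: steel bearing ring lying flat, 52 mm outside, 32 mm bore, 16 mm high. Origin at the centre of its underside.
- wrench: Bystander: steel wrench 160 mm long lying flat, about 20 mm high. Origin under its middle, x along it.
- oil_bottle: Bystander: yellow plastic oil bottle, 54 mm in diameter, 140 mm high, black cap. Origin at the centre of its underside.
- screwdriver: Bystander: screwdriver 190 mm long with an orange handle, lying flat, 26 mm high. Origin under its middle, x along it.
- part_carton: Bystander: small cardboard carton 75 x 50 x 40 mm. Origin at the centre of its underside.
Things that resemble listed ones, but are neither listed nor needed, are in the scene too. Leave any orange or yellow look-alike of the roller alone.

How it is judged:
By the outcome, as a careful person would: the job done as asked, in the order asked, and still so for the second after the job is handed in, with the robot touching nothing.
It also fails if it takes over 32 s, if anything falls off the work surface, if the arm or the gripper's body presses on something with over 40 N, if the wrist force passes 120 N, or if a joint passes its speed limit or range.

## Working session

There is one attempt and no reset: what is moved stays moved. The work goes in short steps, Python scripts to look and compute and a shell command to move; the robot and the scene stay as the last step left them, time stands still between calls to the robot, and variables do not carry over. Pictures are saved under pics/ and viewed, and the job is handed in when it is done.

```bash
mkdir -p pics; ls
python3 - <<'E'
from plant import bot
import cv2, json
o=bot.get_obs(); print({k:o[k] for k in o})
for c in ["scene","top"]:
    p,d=bot.capture(c); cv2.imwrite(f"pics/{c}0.png",p[:,:,::-1])
    print(c,bot.camera_model(c))
    for l in ["stand","roller","edge","home","stop","infeed","ramp","indicator"]:
        try: print(l,bot.spot_point(c,l)[:3])
        except Exception as e: print(l,e)
    print(bot.find_in(c,"roller"))
E
```

```text
pics
{'time': 0.0, 'joint_positions': array([ 1.05401129e+00,  3.42745170e-01,  1.52503566e+00, -1.09275093e-06,
        1.27537974e+00, -1.45987585e-01]), 'dq': array([-0.00023497,  0.00084577, -0.00068975,  0.00086646, -0.00213129,
       -0.00085942]), 'tau': array([-3.35123359e-04, -4.31235337e+01, -2.44226933e+01,  7.17120920e-02,
        5.55522332e-02, -2.20040265e-04]), 'tool_pos': array([189.98775619, 488.93620873, 201.22683253]), 'tcp_rot': array([-1.71611748,  1.56922841, -2.08691461]), 'contact_force': array([-0.60797311, -0.01895015, -0.29842557]), 'moment': array([ 0.01566725,  0.05128469, -0.0559442 ]), 'grip_width': 91.67259827452679}
scene {'fx': 408.17563563957566, 'fy': 408.17563563957566, 'cx': 282.8063096479657, 'cy': 209.6060022635231, 'position': array([1212.10712511, -232.57656382,  925.41906247]), 'rotation': array([-2.44544043,  0.01733527,  1.1638234 ])}
stand []
roller [{'point': [164.0, 253.4], 'conf': 0.85}, {'point': [183.9, 295.7], 'conf': 0.83}, {'point': [243.5, 261.8], 'conf': 0.82}]
edge [{'point': [287.5, 219.8], 'conf': 0.73}]
home [{'point': [29
[... 1032 characters left out ...]
t': [272.2, 196.0], 'conf': 0.83}, {'point': [424.6, 185.7], 'conf': 0.54}]
home [{'point': [264.0, 193.9], 'conf': 0.62}]
stop [{'point': [256.8, 200.6], 'conf': 0.65}, {'point': [423.1, 188.5], 'conf': 0.58}, {'point': [305.8, 226.3], 'conf': 0.42}]
infeed [{'point': [323.9, 168.9], 'conf': 0.72}]
ramp [{'point': [317.7, 174.6], 'conf': 0.77}]
indicator [{'point': [235.9, 209.9], 'conf': 0.82}, {'point': [243.0, 166.1], 'conf': 0.46}]
[{'bbox': [314.1, 155.0, 25.1, 27.6], 'conf': 0.96}, {'bbox': [410.1, 134.0, 21.0, 24.3], 'conf': 0.88}, {'bbox': [363.9, 118.6, 23.1, 24.3], 'conf': 0.8}, {'bbox': [367.7, 151.7, 24.5, 28.9], 'conf': 0.75}, {'bbox': [374.9, 197.4, 28.2, 22.7], 'conf': 0.59}]
```

View pics/scene0.png

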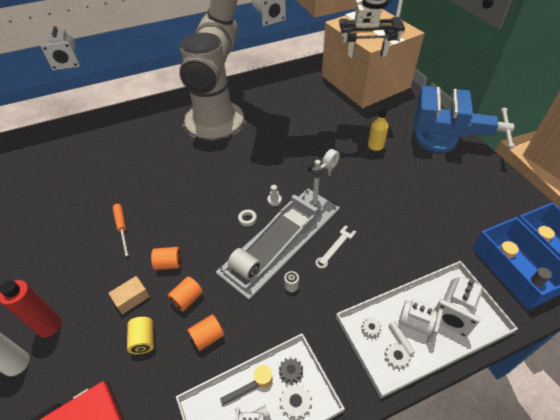

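View pics/top0.png

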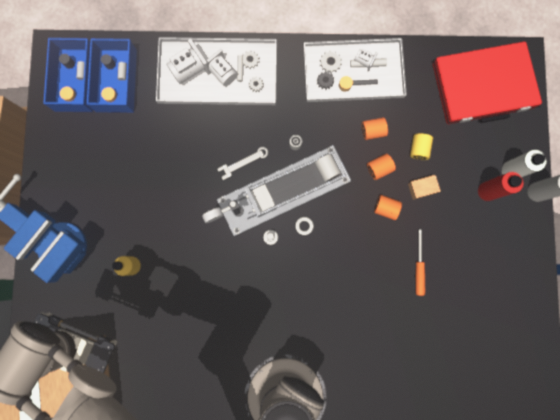

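```bash
cat > h.py <<'E'
import numpy as np, cv2
from scipy.spatial.transform import Rotation as R
from plant import bot
def rot(v): return R.from_euler('xyz',v).as_matrix()
def rays(c,uv,cm=None):
    m=cm or bot.camera_model(c); uv=np.atleast_2d(uv).astype(float)
    d=np.c_[(uv[:,0]-m['cx'])/m['fx'],(uv[:,1]-m['cy'])/m['fy'],np.ones(len(uv))]
    return np.array(m['position']), d@rot(m['rotation']).T
def at_z(c,uv,z,cm=None):
    p,d=rays(c,uv,cm); t=(np.asarray(z)-p[2])/d[:,2]; return p+d*t[:,None]
def cloud(c,dep,cm=None):
    v,u=np.nonzero(dep>0); p,d=rays(c,np.c_[u,v],cm); return np.c_[u,v], p+d*dep[v,u][:,None]
def fit2(S,W,w=None):
    S=np.array(S);W=np.array(W); w=np.ones(len(S)) if w is None else w
    sm=np.average(S,axis=0,weights=w);wm=np.average(W,axis=0,weights=w)
    a=S-sm;b=W-wm
    th=np.arctan2((w*(a[:,0]*b[:,1]-a[:,1]*b[:,0])).sum(),(w*(a*b).sum(1)).sum())
    c,s=np.cos(th),np.sin(th); M=np.array([[c,-s],[s,c]])
    return th, wm-M@sm, W-(S@M.T+wm-M@sm)
E
python3 - <<'E'
from h import *
K={'infeed':(-137.5,20),'ramp':(-100,20),'edge':(45,43),'home':(65,65),'stop':(93,72),'indicator':(150,12)}
obs={'scene':{'edge':(287.5,219.8),'home':(296.2,211.4),'stop':(303,203.7),'infeed':(244.8,265.1),'ramp':(253.2,259.4),'indicator':(315.6,202.7)},
'top':{'edge':(272.2,196),'home':(264,193.9),'stop':(256.8,200.6),'infeed':(323.9,168.9),'ramp':(317.7,174.6),'indicator':(235.9,209.9)}}
for c in obs:
    S=[];W=[]
    for k,uv in obs[c].items():
        S.append((K[k][0],0)); W.append(at_z(c,uv,K[k][1])[0,:2])
    th,t,r=fit2(S,W); print(c,np.degrees(th),t,'\n',r.round(1))
# depth
for c in ['top','scene']:
    p,d=bot.capture(c); uv,P=cloud(c,d)
    np.savez(f'{c}.npz',p=p,d=d)
    from collections import Counter
    m=(abs(P[:,2])<6); print('bench z',np.median(P[m,2]),P[m,2].std())
    print(c,"roller spot via depth")
E
```

```text
scene 114.6637910888061 [589.29675524   9.72015036] 
 [[-2.8 -8. ]
 [ 4.4  0.5]
 [ 4.   1.1]
 [-3.5  3.1]
 [ 4.6 -4.8]
 [-6.8  8. ]]
top 115.75771316912324 [596.384457     7.63032565] 
 [[-5.8 -4.4]
 [ 5.6  0.9]
 [-2.8 -4.3]
 [ 1.5  7.4]
 [ 0.4 -7.9]
 [ 1.2  8.4]]
bench z 0.5140766651652484 2.77472853236505
top roller spot via depth
bench z 1.4501184544940884 1.947090621303253
scene roller spot via depth
```

Run:
```python
from h import *
from scipy.optimize import minimize
def hm(x,y):
    h=np.zeros_like(x)
    pl=(abs(x)<192.5)&(abs(y)<60); h[pl]=12
    s=np.select([x<-183,x<-175,x<-100,x<45,x<93,x<105],[12,26,20,20+(x+100)*np.tan(np.radians(9)),39-(x-45)*np.tan(np.radians(7)),72],12)
    tr=pl&(abs(y)<36); h[tr]=s[tr]
    g=pl&(abs(y)>=36)&(abs(y)<42); sg=np.select([x<-183,x<-100,x<45,x<105],[12,30,30+(x+100)*np.tan(np.radians(9)),56],12); h[g]=sg[g]
    return h
for c in ['top','scene']:
    z=np.load(c+'.npz'); uv,P=cloud(c,z['d'])
    q=P[np.hypot(P[:,0]-593,P[:,1]-8)<250]
    def cost(p,ret=False):
        a=np.radians(p[2]); dx=q[:,0]-p[0]; dy=q[:,1]-p[1]
        x=dx*np.cos(a)+dy*np.sin(a); y=-dx*np.sin(a)+dy*np.cos(a)
        r=q[:,2]-p[3]-hm(x,y)
        ig=(x>100)|((x<-95)&(abs(y)<36))   # indicator, roller
        out=(abs(x)>215)|(abs(y)>75)
        m=~ig&~out
        # include end region
        return np.minimum(abs(r),8)[m].mean()
    best=None
    for a0 in (112,114.5,117):
      for dx in(-5,5):
        s=minimize(cost,[593+dx,8,a0,0],method='Nelder-Mead',options=dict(initial_simplex=np.array([[593+dx,8,a0,0],[600+dx,8,a0,0],[593+dx,16,a0,0],[593+dx,8,a0+2,0],[593+dx,8,a0,2]]),maxiter=800))
        if best is None or s.fun<best.fun: best=s
    print(c,len(q),best.x.round(2),best.fun)
    # roller: points near infeed higher than 45
    p=best.x;a=np.radians(p[2]);dx=q[:,0]-p[0];dy=q[:,1]-p[1]
    x=dx*np.cos(a)+dy*np.sin(a); y=-dx*np.sin(a)+dy*np.cos(a)
    m=(x<-60)&(x>-200)&(abs(y)<45)&(q[:,2]-p[3]>40)
    print('roller pts',m.sum(),'x',np.percentile(x[m],[2,50,98]).round(1),'y',np.percentile(y[m],[2,50,98]).round(1),'z',np.percentile(q[m,2],[50,98]).round(1))
top=np.load('top.npz')['p']
cv2.imwrite('pics/crop.png',cv2.resize(top[130:245,195:365,::-1],None,fx=4.5,fy=4.5,interpolation=cv2.INTER_CUBIC))
```

```text
top 21524 [5.9435e+02 1.0610e+01 1.1593e+02 5.6000e-01] 2.7679729277838323
roller pts 447 x [-165.5 -136.5 -112.9] y [-29.8   2.6  33.9] z [71.2 80.4]
scene 21687 [594.07   9.38 115.8    1.28] 2.6611247145331487
roller pts 622 x [-168.4 -148.9 -117.8] y [-34.1  -8.   29.4] z [70.6 78.5]
```

View pics/crop.png

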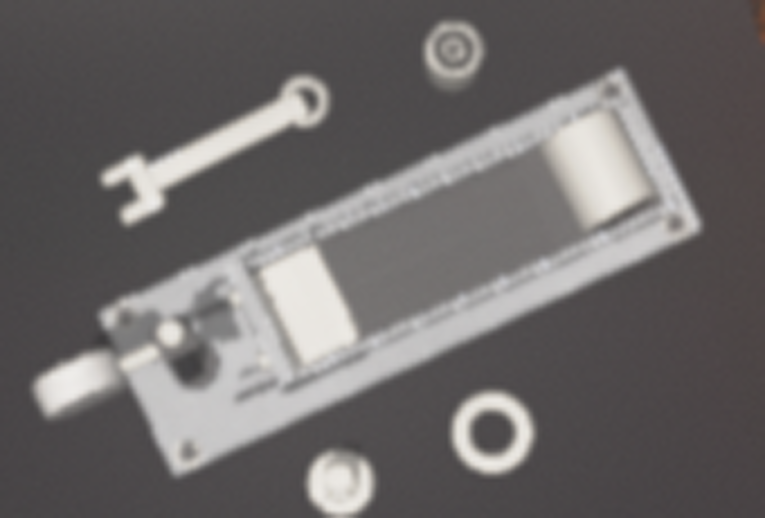

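```bash
cat >> h.py <<'E'
SP=np.array([594.2,10.0]); TH=np.radians(115.87)
def s2w(x,y): 
    c,s=np.cos(TH),np.sin(TH); return np.array([SP[0]+c*x-s*y,SP[1]+s*x+c*y])
def w2s(p):
    c,s=np.cos(TH),np.sin(TH); d=np.array(p[:2])-SP; return np.array([c*d[0]+s*d[1],-s*d[0]+c*d[1]])
def plan(x,y,z):
    o=bot.get_obs(); Rt=rot(o['tcp_rot']); t=np.r_[s2w(x,y),z]
    print('t',round(o['time'],2),'tcp stand',w2s(o['tool_pos']).round(1),'z',o['tool_pos'][2].round(1),'F',o['contact_force'].round(1),'grip',round(o['grip_width'],1))
    print('toolx',Rt[:,0].round(3))
    ay=np.arctan2(Rt[1,1],Rt[0,1]); 
    for k in (0,np.pi):
        # turn about tool x (down) by +a rotates yaw by -a
        a=-((TH+np.pi/2+k-ay+np.pi)%(2*np.pi)-np.pi); 
        Rn=Rt@R.from_rotvec([a,0,0]).as_matrix()
        print('turn',round(a,4),'-> shift cm after turn',(Rn.T@(t-o['tool_pos'])/10).round(3),'q6',o['joint_positions'][5].round(2))
    print('shift cm without turn',(Rt.T@(t-o['tool_pos'])/10).round(3))
E
python3 -c "
from h import *
plan(-215,0,260)"
```

```text
t 1.1 tcp stand [607.6 154.3] z 201.9 F [-0.3  0.2  0.4] grip 91.6
toolx [ 0.  0. -1.]
turn -2.3931 -> shift cm after turn [ -5.811 -15.433 -82.258] q6 -0.15
turn 0.7485 -> shift cm after turn [-5.811 15.433 82.258] q6 -0.15
shift cm without turn [ -5.811 -44.67   70.775]
```

```bash
python3 -m handwheel '[[[-1,0,0,0.125],[-1,0,0,0.125],[-1,0,0,0.125],[-1,0,0,0.125],[-1,0,0,0.125],[-1,0,0,0.1235],[0,0.7,3.5,0],[0,0.75,4,0]]]' 0.2
python3 -m handwheel '[[[0,0.75,4,0],[0,0.75,4,0],[0,0.75,4,0],[0,0.75,4,0],[0,0.75,4,0],[0,0.75,4,0],[0,0.75,4,0],[0,0.75,4,0]]]'
python3 -c "
from h import *
plan(-215,0,260)"
```

```text
time: 1.77
tool_pos: [235.6, 428.9, 262.2]
tcp_rot: [2.257, 1.569, 1.141]
contact_force: [1.5, 0.3, -0.4]
grip_width: 43.1
time: 2.43
tool_pos: [430.4, 164.6, 262.2]
tcp_rot: [1.515, 1.57, 0.396]
contact_force: [0.2, 1.0, -0.5]
grip_width: 18.4
t 2.43 tcp stand [210.6  79.9] z 262.2 F [ 0.2  1.  -0.5] grip 18.4
toolx [ 0.001  0.    -1.   ]
turn 3.1415 -> shift cm after turn [  0.227  -7.994 -42.556] q6 -0.25
turn -0.0001 -> shift cm after turn [ 0.227  7.994 42.556] q6 -0.25
shift cm without turn [ 0.227  7.998 42.555]
```

```bash
python3 -m handwheel '[[[0,0.75,4,0],[0,0.75,4,0],[0,0.75,4,0],[0,0.75,4,0],[0,0.75,4,0],[0,0.75,4,0],[0,0.75,4,0],[0,0.75,4,0]]]'
python3 -m handwheel '[[[0,0.75,3.6,0],[0,0.75,3.5,0],[0,0.5,2.5,0],[0,0,1,0],[0,0,0,0]]]'
python3 - <<'E'
from h import *
plan(-215,0,200)
cm=bot.camera_model('wrist'); p,d=bot.capture('wrist'); cv2.imwrite('pics/w1.png',p[:,:,::-1])
np.savez('w1.npz',p=p,d=d,cm=cm); print(cm)
uv,P=cloud('wrist',d,cm); s=np.array([w2s(q) for q in P[::7]]); print(len(P), s.min(0),s.max(0))
E
```

```text
time: 3.1
tool_pos: [624.0, -97.2, 261.9]
tcp_rot: [1.953, 1.571, 0.833]
contact_force: [1.7, 0.5, 0.6]
grip_width: 18.1
time: 3.52
tool_pos: [687.9, -184.8, 259.9]
tcp_rot: [-2.126, 1.569, 3.035]
contact_force: [0.5, -0.0, -0.0]
grip_width: 18.2
t 3.52 tcp stand [-216.1    0.7] z 259.9 F [ 0.5 -0.  -0. ] grip 18.2
toolx [-0.002  0.    -1.   ]
turn 3.1387 -> shift cm after turn [ 5.991 -0.076  0.106] q6 -0.82
turn -0.0029 -> shift cm after turn [ 5.991  0.076 -0.106] q6 -0.82
shift cm without turn [ 5.991  0.076 -0.106]
{'fx': 348.63195863439825, 'fy': 348.63195863439825, 'cx': 277.4168134657571, 'cy': 196.78872377159144, 'position': array([ 654.40679323, -115.23884322,  442.16874096]), 'rotation': array([2.84892085e+00, 7.38808819e-04, 4.48210919e-01])}
234280 [-1179.8067471  -1016.13256915] [-38.12359642 384.59393234]
```

View pics/w1.png

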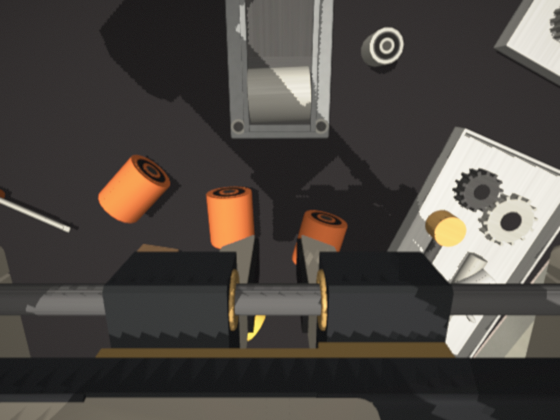

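Run:
```python
from h import *
z=np.load('w1.npz',allow_pickle=True); cm=z['cm'].item(); d=z['d']; p=z['p']
for u,v in [(230,136),(330,136)]: print('corner',w2s(at_z('wrist',(u,v),12,cm)[0]).round(1))
uv,P=cloud('wrist',d,cm)
c,s=np.cos(TH),np.sin(TH); D=P[:,:2]-SP; X=c*D[:,0]+s*D[:,1]; Y=-s*D[:,0]+c*D[:,1]; Z=P[:,2]
col=p[uv[:,1],uv[:,0]].astype(int)
plate=(Z>7)&(Z<20)&(X>-230)&(X<-184)&(abs(Y)<90)&(uv[:,1]<160)
print('plate y',np.percentile(Y[plate],[1,99]).round(1),'xmin',np.percentile(X[plate],1).round(1))
# orange
o=(col[:,0]>150)&(col[:,1]<110)&(col[:,2]<70)&(uv[:,1]<270)
n,lab,st,ce=cv2.connectedComponentsWithStats(np.uint8([[0]]) if 0 else (lambda m:(m.__setitem__((uv[o,1],uv[o,0]),1),m)[1])(np.zeros(d.shape,np.uint8)))
L=lab[uv[:,1],uv[:,0]]
for i in range(1,n):
    if st[i,4]>150:
        m=L==i; print('orange',st[i],'X',np.percentile(X[m],[2,98]).round(0),'Y',np.percentile(Y[m],[2,98]).round(0),'Z',np.percentile(Z[m],[2,98]).round(0))
r=(X<-100)&(X>-180)&(abs(Y)<36)&(Z>40)
print('roller X',np.percentile(X[r],[1,50,99]).round(1),'Y',np.percentile(Y[r],[1,50,99]).round(1),'Z',np.percentile(Z[r],[50,99]).round(1))
# left/right
for a,b in((-30,-10),(-10,10),(10,30)):
    q=r&(Y>a)&(Y<b); A=np.c_[2*X[q],2*Z[q],np.ones(q.sum())]; sol=np.linalg.lstsq(A,X[q]**2+Z[q]**2,rcond=None)[0]; print('cyl fit',sol[:2].round(1),np.sqrt(sol[2]+sol[0]**2+sol[1]**2).round(1))
for a,b in((-36,-26),(26,36)): pass
```

```text
corner [-190.7   59. ]
corner [-191.1  -63.4]
plate y [-59.9  56.8] xmin -192.4
orange [119 180  45  42 235] X [-289. -240.] Y [140. 186.] Z [39. 51.]
orange [207 190  45  46 266] X [-308. -256.] Y [34. 85.] Z [26. 53.]
orange [305 220  40  30 618] X [-320. -290.] Y [-77. -35.] Z [44. 56.]
roller X [-179.9 -141.1 -114.4] Y [-32.1  -0.8  31.3] Z [ 71.7 366.3]
cyl fit [-140.3  211.9] 143.4
cyl fit [-141.7   47.8] 27.4
cyl fit [-141.7  218.1] 149.5
```

```bash
python3 -m handwheel '[[[2.5,0.15,-0.5,-0.003],[4,0,-0.5,0],[4,0,0,0],[4,0,0,0],[4,0,0,0],[2.5,0,0,0],[1.2,0,0,0],[0,0,0,0]]]'
python3 -c "
from h import *
plan(-180,-0.8,37)"
```

```text
time: 4.23
tool_pos: [682.5, -170.5, 37.2]
tcp_rot: [-2.424, 1.565, 2.744]
contact_force: [-0.8, 0.8, 0.3]
grip_width: 18.7
t 4.23 tcp stand [-200.9   -0.7] z 37.2 F [-0.8  0.8  0.3] grip 18.7
toolx [-0.005  0.002 -1.   ]
turn -3.1376 -> shift cm after turn [ 0.032 -0.014  2.093] q6 -0.81
turn 0.004 -> shift cm after turn [ 0.032  0.014 -2.093] q6 -0.81
shift cm without turn [ 0.032  0.022 -2.093]
```

```bash
python3 -m handwheel '[[[0,0,-0.4,0.002],[0,0,-0.4,0],[0,0,-0.4,0],[0,0,-0.25,0],[0,0,-0.2,0],[0,0,-0.2,0],[0,0,-0.2,0],[0,0,-0.2,0]]]'
python3 - <<'E'
from h import *
plan(-139,-0.8,37)
cm=bot.camera_model('wrist'); p,d=bot.capture('wrist'); cv2.imwrite('pics/w2.png',p[:,:,::-1])
E
```

```text
time: 4.9
tool_pos: [674.5, -152.0, 40.0]
tcp_rot: [1.228, 1.571, 0.109]
contact_force: [0.6, -0.4, -0.1]
grip_width: 18.1
t 4.9 tcp stand [-180.8   -1.6] z 40.0 F [ 0.6 -0.4 -0.1] grip 18.1
toolx [ 0.  0. -1.]
turn -3.1407 -> shift cm after turn [0.304 0.082 4.18 ] q6 -0.78
turn 0.0009 -> shift cm after turn [ 0.304 -0.082 -4.18 ] q6 -0.78
shift cm without turn [ 0.304 -0.078 -4.18 ]
```

View pics/w2.png

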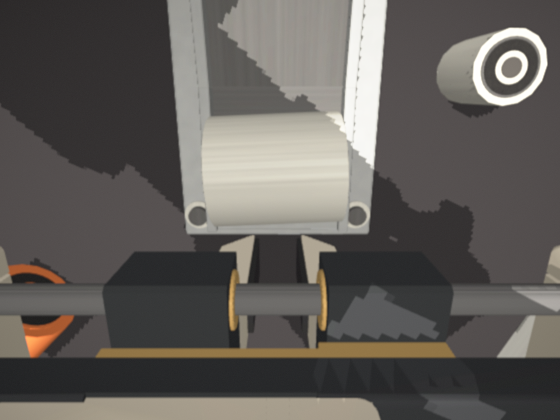

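```bash
python3 -m handwheel '[[[0.05,0,-0.2,0],[0.05,0,-0.2,0],[0,0,-0.2,0],[0,0,-0.2,0],[0,0,-0.25,0],[0,0,-0.25,0],[0,0,-0.25,0],[0,0,-0.25,0]]]'
python3 - <<'E'
from h import *
plan(-139,-0.8,38)
cm=bot.camera_model('wrist'); p,d=bot.capture('wrist'); cv2.imwrite('pics/w3.png',p[:,:,::-1])
uv,P=cloud('wrist',d,cm)
c,s=np.cos(TH),np.sin(TH); D=P[:,:2]-SP; X=c*D[:,0]+s*D[:,1]; Y=-s*D[:,0]+c*D[:,1]; Z=P[:,2]
r=(abs(Y)<30)&(Z>62)&(Z<90)&(X>-165)&(X<0)&(uv[:,1]<230); print(r.sum(),'roller top x by y',[np.median(X[r&(Y>a)&(Y<a+12)]).round(1) for a in (-30,-18,-6,6,18)], np.percentile(X[r],[2,98]))
E
```

```text
time: 5.62
tool_pos: [666.7, -135.7, 39.1]
tcp_rot: [1.156, 1.571, 0.037]
contact_force: [0.4, 0.5, 1.0]
grip_width: 18.3
t 5.62 tcp stand [-162.7   -1.7] z 39.1 F [0.4 0.5 1. ] grip 18.3
toolx [ 0.  0. -1.]
turn -3.1406 -> shift cm after turn [0.106 0.087 2.37 ] q6 -0.77
turn 0.001 -> shift cm after turn [ 0.106 -0.087 -2.37 ] q6 -0.77
shift cm without turn [ 0.106 -0.085 -2.37 ]
12229 roller top x by y [np.float64(-123.3), np.float64(-123.6), np.float64(-124.0), np.float64(-124.2), np.float64(-124.6)] [-146.11468849 -106.51485536]
```

View pics/w3.png

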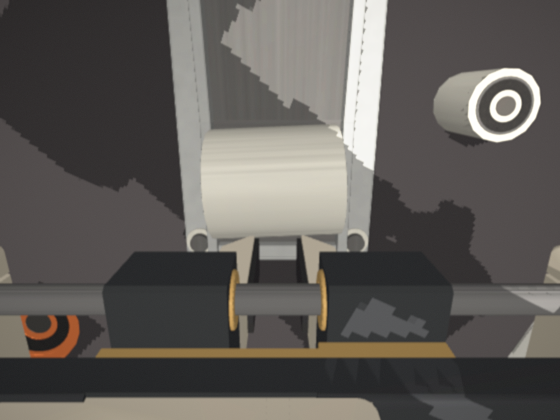

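```bash
python3 -m handwheel '[[[0,0,-0.3,0],[0,0,-0.3,0],[0,0,-0.3,0],[0,0,-0.3,0],[0,0,-0.3,0],[0,0,-0.3,0],[-0.03,0,-0.3,0],[-0.05,0,-0.3,0]]]'
python3 -m handwheel '[[[-0.05,0,-0.3,0],[-0.05,0,-0.3,0],[-0.05,0,-0.3,0],[-0.05,0,-0.3,0]]]'
cat > look.py <<'E'
import sys
from h import *
plan(27,-0.8,55)
cm=bot.camera_model('wrist'); p,d=bot.capture('wrist'); cv2.imwrite(f'pics/{sys.argv[1]}.png',p[:,:,::-1])
uv,P=cloud('wrist',d,cm)
c,s=np.cos(TH),np.sin(TH); D=P[:,:2]-SP; X=c*D[:,0]+s*D[:,1]; Y=-s*D[:,0]+c*D[:,1]; Z=P[:,2]
t=w2s(bot.get_obs()['tool_pos'])[0]
r=(abs(Y)<30)&(Z>62)&(X>t+12)&(X<t+80)&(uv[:,1]<235)
zt=np.percentile(Z[r],98); r&=Z>zt-10
print(r.sum(),'top z',zt,'roller x by y',[np.median(X[r&(Y>a)&(Y<a+12)]).round(1) for a in (-30,-18,-6,6,18)], np.percentile(X[r],[2,98]).round(1))
E
python3 look.py w4
```

```text
time: 6.33
tool_pos: [655.9, -113.9, 39.5]
tcp_rot: [-2.615, 1.57, 2.55]
contact_force: [0.7, -0.2, 0.2]
grip_width: 18.3
time: 6.67
tool_pos: [651.5, -104.3, 42.7]
tcp_rot: [0.379, 1.568, -0.74]
contact_force: [-0.4, -3.5, 5.6]
grip_width: 18.4
t 6.67 tcp stand [-127.8   -1.7] z 42.7 F [-0.4 -3.5  5.6] grip 18.4
toolx [ 0.002 -0.002 -1.   ]
turn -3.1406 -> shift cm after turn [-1.267  0.085 15.477] q6 -0.73
turn 0.0009 -> shift cm after turn [ -1.267  -0.085 -15.477] q6 -0.73
shift cm without turn [ -1.267  -0.07  -15.477]
10261 top z 76.4117651250648 roller x by y [np.float64(-93.7), np.float64(-93.8), np.float64(-94.3), np.float64(-94.6), np.float64(-95.3)] [-114.   -78.7]
```

View pics/w4.png

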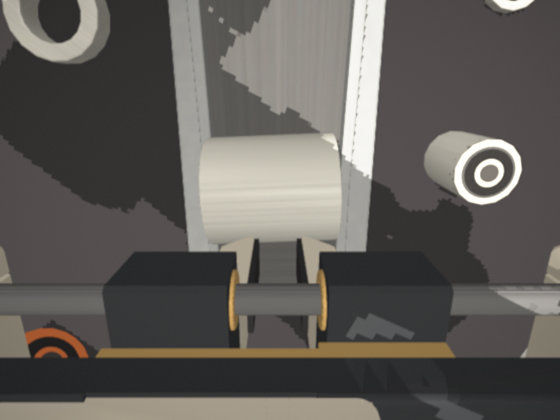

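```bash
python3 -m handwheel '[[[-0.05,0,-0.3,0.01],[-0.05,0,-0.3,0.01],[-0.05,-0.01,-0.3,0.005],[-0.05,-0.01,-0.3,0],[-0.05,-0.01,-0.3,0],[-0.05,-0.01,-0.3,0],[-0.05,-0.01,-0.3,0],[-0.05,-0.01,-0.3,0]]]'
python3 look.py w5
```

```text
time: 7.38
tool_pos: [642.4, -85.4, 50.1]
tcp_rot: [0.409, 1.562, -0.734]
contact_force: [-4.5, -10.9, 22.8]
grip_width: 18.7
t 7.38 tcp stand [-106.9   -1.7] z 50.1 F [ -4.5 -10.9  22.8] grip 18.7
toolx [ 0.007 -0.006 -1.   ]
turn 3.1173 -> shift cm after turn [-0.599  0.089 13.382] q6 -0.67
turn -0.0243 -> shift cm after turn [ -0.599  -0.089 -13.382] q6 -0.67
shift cm without turn [ -0.599  -0.414 -13.376]
7547 top z 78.26005070416653 roller x by y [np.float64(-78.7), np.float64(-78.8), np.float64(-79.1), np.float64(-79.6), np.float64(-79.7)] [-93.6 -66.6]
```

View pics/w5.png

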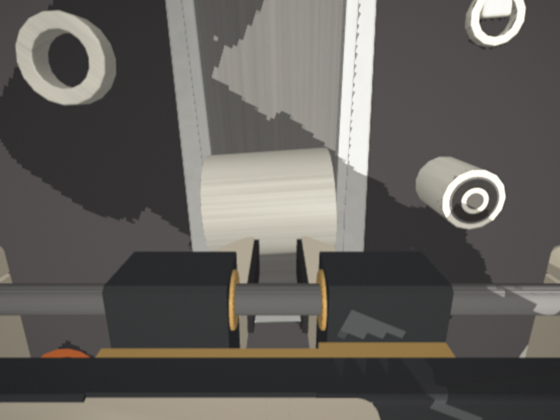

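```bash
cat > cyl.py <<'E'
from h import *
from scipy.optimize import least_squares
def roller(cam='wrist',save=None):
    cm=bot.camera_model(cam); p,d=bot.capture(cam)
    if save: cv2.imwrite(f'pics/{save}.png',p[:,:,::-1])
    uv,P=cloud(cam,d,cm)
    c,s=np.cos(TH),np.sin(TH); D=P[:,:2]-SP; X=c*D[:,0]+s*D[:,1]; Y=-s*D[:,0]+c*D[:,1]; Z=P[:,2]
    o=bot.get_obs(); t=w2s(o['tool_pos'])[0]
    out=[]
    for a,b in((-34,34),(-30,-14),(-8,8),(14,30)):
        m=(Y>a)&(Y<b)&(X>t+15)&(X<t+75)&(Z>58)&(Z<110)&(uv[:,1]<240)
        f=lambda q: np.hypot(X[m]-q[0],Z[m]-q[1])-28
        r=least_squares(f,[t+36,52],loss='soft_l1',f_scale=1.5); out.append(r.x.round(1).tolist())
    print('TCP',round(t,1),round(o['tool_pos'][2],1),'F',o['contact_force'].round(1),'M',o['moment'].round(2),'roller c(all,-y,mid,+y)',out,'n',m.sum())
    return p
if __name__=='__main__':
    import sys
    roller('wrist',sys.argv[1])
    p,d=bot.capture('scene'); cv2.imwrite(f'pics/s_{sys.argv[1]}.png',cv2.resize(p[150:300,190:370,::-1],None,fx=4.4,fy=4,interpolation=cv2.INTER_CUBIC))
E
python3 cyl.py c1
```

```text
TCP -106.4 50.3 F [-3.8 -8.8 20.3] M [-1.57  0.78  0.13] roller c(all,-y,mid,+y) [[-87.2, 49.6], [-86.2, 49.7], [-87.1, 49.6], [-88.1, 49.5]] n 2313
```

View pics/s_c1.png

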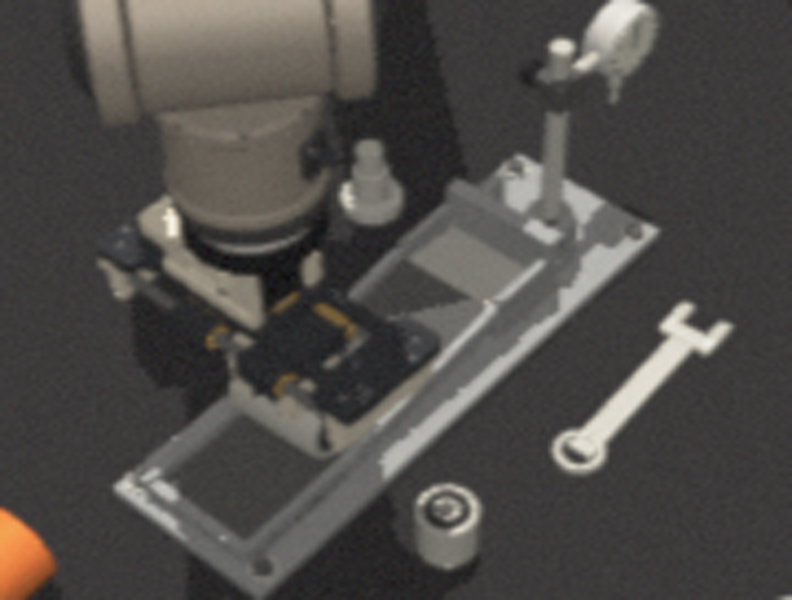

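Run:
```python
import cv2,numpy as np
a=cv2.imread('pics/w3.png')[100:270,190:360]; b=cv2.imread('pics/c1.png')[100:270,190:360]
cv2.imwrite('pics/cmp.png',cv2.resize(np.hstack([a,b]),None,fx=2.35,fy=3.4,interpolation=cv2.INTER_CUBIC))
```

```text
(no output)
```

View pics/cmp.png

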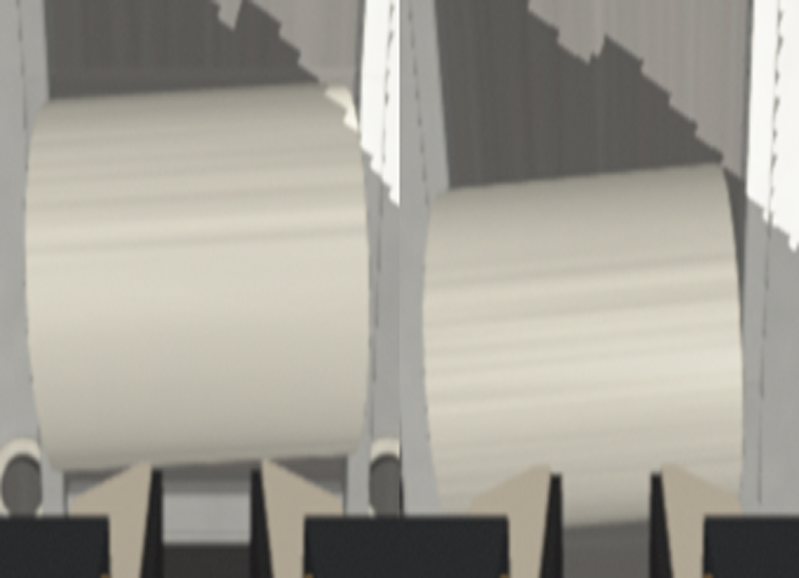

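```bash
python3 -m handwheel '[[[0,0,0.15,0],[0,0,0.2,0],[0.1,0,0.2,0],[0.2,0,0.2,0],[0.2,0,0.2,0],[0.2,0,0.2,0],[0.2,0,0.2,0],[0,0,0,0]]]'
python3 cyl.py c2
```

```text
time: 8.2
tool_pos: [650.9, -99.7, 42.8]
tcp_rot: [0.579, 1.555, -0.565]
contact_force: [0.8, -14.8, 23.4]
grip_width: 18.2
TCP -123.3 42.9 F [ -1.2 -13.1  24.4] M [-2.46  0.01  0.08] roller c(all,-y,mid,+y) [[-96.6, 48.0], [-95.6, 48.2], [-96.5, 48.0], [-97.5, 47.9]] n 2943
```

View pics/c2.png

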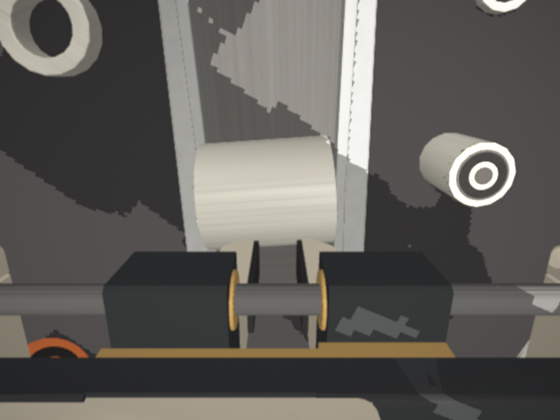

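Run:
```python
from h import *
o=bot.get_obs(); cm=bot.camera_model('wrist'); p,d=bot.capture('wrist'); np.savez('w6.npz',p=p,d=d)
uv,P=cloud('wrist',d,cm)
T=(P-o['tool_pos'])@rot(o['tcp_rot'])
idx={(u,v):i for i,(u,v) in enumerate(map(tuple,uv))}
for u in (228,238,246,252,304,312,320,330,160,278):
    print('col',u)
    print([ (v,T[idx[(u,v)]].round(0).astype(int).tolist()) for v in range(236,410,12) if (u,v) in idx])
```

```text
col 228
[(236, [-30, -24, -12]), (248, [-38, -22, -10]), (260, [-102, -13, -36]), (272, [-107, -12, -36]), (284, [-111, -12, -35]), (296, [-111, -12, -32]), (308, [-112, -12, -29]), (320, [-113, -12, -27]), (332, [-113, -12, -24]), (344, [-113, -12, -20]), (356, [-119, -11, -22]), (368, [-126, -10, -25]), (380, [-128, -10, -24]), (392, [-132, -9, -25]), (404, [-134, -9, -24])]
col 238
[(236, [-31, -19, -12]), (248, [-40, -18, -10]), (260, [-51, -17, -10]), (272, [-97, -11, -30]), (284, [-103, -10, -30]), (296, [-107, -10, -29]), (308, [-107, -10, -26]), (320, [-96, -12, -14]), (332, [-97, -12, -11]), (344, [-98, -12, -7]), (356, [-118, -9, -21]), (368, [-126, -8, -25]), (380, [-129, -8, -24]), (392, [-132, -7, -25]), (404, [-134, -7, -25])]
col 246
[(236, [-29, -15, -12]), (248, [-40, -14, -11]), (260, [-50, -13, -10]), (272, [-61, -12, -10]), (284, [-103, -8, -30]), (296, [-106, -8, -28]), (308, [-108, -8, -26]), (320, [-73, -12, 3]), (332, [-75, -12, 7]), (344, [-76, -12, 11]), (356, [-118, -7, -21]), (368, [-126, -6, -25]), (380, [-129, -6, -25]), (392, [-131, -6, -24]), (404, [-1
[... 1792 characters left out ...]
 [42, -82, 19]), (248, [43, -83, 29]), (260, [-101, -30, -36]), (272, [-106, -29, -35]), (284, [-113, -27, -36]), (296, [-113, -27, -33]), (308, [-114, -27, -31]), (320, [-115, -27, -28]), (332, [-114, -27, -24]), (344, [-114, -28, -20]), (356, [-118, -26, -21]), (368, [-126, -23, -25]), (380, [-129, -22, -25]), (392, [-132, -22, -25]), (404, [-133, -21, -24])]
col 278
[(236, [-29, 0, -11]), (248, [25, 0, 20]), (260, [23, 0, 28]), (272, [24, 0, 37]), (284, [-104, 0, -30]), (296, [-106, 0, -29]), (308, [-108, 0, -26]), (320, [46, 0, 90]), (332, [45, 0, 100]), (344, [45, 0, 111]), (356, [-118, 0, -21]), (368, [-125, 0, -24]), (380, [-129, 0, -25]), (392, [-132, 0, -26]), (404, [-135, 0, -26])]
```

Run:
```python
from h import *
o=bot.get_obs(); cm=bot.camera_model('wrist')
Rt=rot(o['tcp_rot']);Rc=rot(cm['rotation'])
for t in [(0,0,0),(0,15,-9.5),(-10,15,-9.5),(-20,15,-9.5),(-27,15,-9.5),(-38,15,-9.5),(0,15,9.5),(0,15,0),(-19,15,0),(-27,15,9.5)]:
    P=o['tool_pos']+Rt@np.array(t,float); q=Rc.T@(P-cm['position']); print(t,(cm['fx']*q[0]/q[2]+cm['cx']).round(0),(cm['fy']*q[1]/q[2]+cm['cy']).round(0),q[2].round(0))
z=np.load('w1.npz',allow_pickle=True); c1=z['cm'].item(); d=z['d']; print(d[225:275:3,246], d[225:275:3,312])
print(np.load('w6.npz')['d'][225:275:3,246])
```

```text
(0, 0, 0) 278.0 234.0 197.0
(0, 15, -9.5) 305.0 219.0 194.0
(-10, 15, -9.5) 306.0 225.0 184.0
(-20, 15, -9.5) 308.0 233.0 175.0
(-27, 15, -9.5) 309.0 238.0 168.0
(-38, 15, -9.5) 311.0 248.0 158.0
(0, 15, 9.5) 304.0 250.0 200.0
(0, 15, 0) 304.0 234.0 197.0
(-19, 15, 0) 307.0 249.0 179.0
(-27, 15, 9.5) 308.0 273.0 174.0
[423.1182  423.20303 426.81274 426.6929  167.769   163.85509 161.42084
 158.9936  154.01596 151.32257 149.13332 145.59178 143.93524 140.50282
 139.08029 136.46759 134.49136] [421.42844 422.98553 420.83673 423.45    424.6418  164.99504 161.14609
 158.33513 154.37796 151.98668 149.5227  146.81624 144.71938 142.66988
 139.78288 136.58054 135.40613]
[161.09856 160.5422  161.952   162.9813  166.32498 164.92816 162.32603
 157.83736 155.54932 152.18414 149.37633 146.58717 143.3068  141.48494
 139.92853 136.33633 134.0669 ]
```

```bash
python3 -m handwheel '[[[0.2,0,0.2,0],[0.2,0,0.2,0],[0.2,0,0.2,0],[0.25,0,0.15,0],[0.25,0,0.15,0],[0.25,0,0.15,0],[0.2,0,0.1,0],[0.1,0,0.05,0]]]'
python3 cyl.py c3
```

```text
time: 9.02
tool_pos: [650.4, -105.0, 19.6]
tcp_rot: [-2.511, 1.57, 2.629]
contact_force: [1.0, -1.7, -0.1]
grip_width: 18.3
TCP -127.9 19.2 F [ 0.4 -2.   0.2] M [-0.37 -0.11  0.1 ] roller c(all,-y,mid,+y) [[-89.4, 49.2], [-89.1, 49.3], [-89.4, 49.2], [-89.7, 49.2]] n 4763
```

View pics/c3.png

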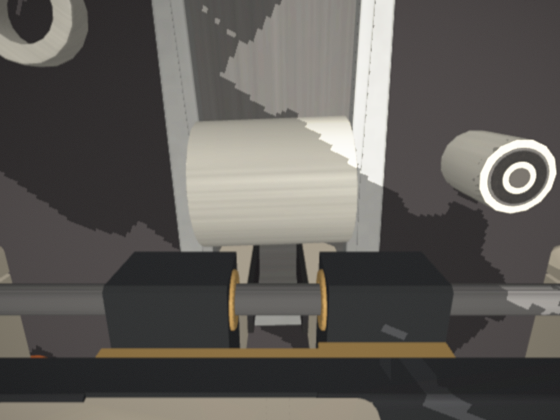

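View pics/s_c3.png

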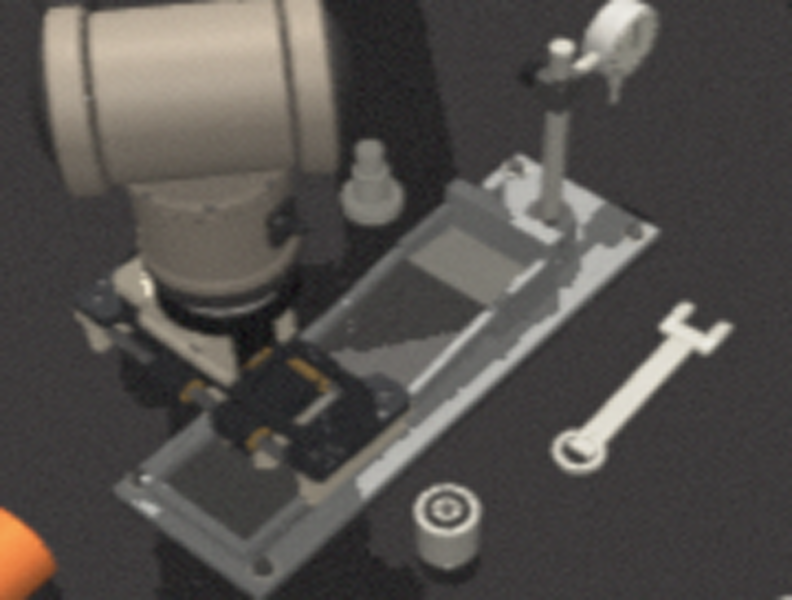

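```bash
python3 -m handwheel '[[[-0.08,-0.005,-0.25,0],[-0.08,-0.005,-0.25,0],[-0.08,-0.005,-0.25,0],[-0.05,-0.005,-0.3,0],[-0.05,-0.005,-0.3,0],[-0.05,-0.005,-0.3,0],[-0.05,-0.005,-0.3,0],[-0.05,-0.005,-0.3,0]]]'
python3 cyl.py c4
```

```text
time: 9.78
tool_pos: [641.1, -84.5, 25.2]
tcp_rot: [2.376, 1.571, 1.233]
contact_force: [1.8, -1.3, 1.4]
grip_width: 18.3
TCP -104.7 25.2 F [0.1 0.7 0.3] M [-0.    0.02 -0.01] roller c(all,-y,mid,+y) [[-67.1, 52.7], [-66.9, 52.8], [-67.1, 52.8], [-67.3, 52.7]] n 4819
```

View pics/c4.png

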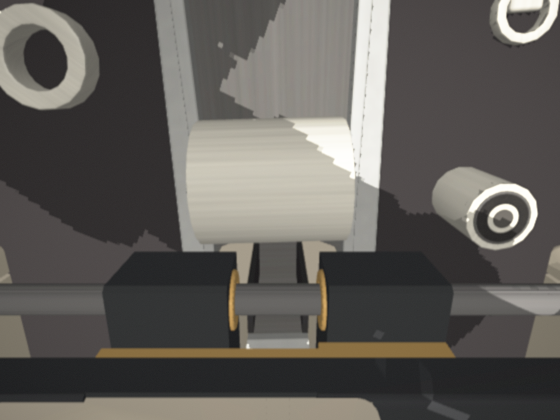

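```bash
sed -i "s/print('TCP'/print('t',round(o['time'],2),'y',w2s(o['tool_pos'])[1].round(1),'TCP'/" cyl.py
python3 -m handwheel '[[[-0.05,-0.005,-0.3,-0.003],[-0.05,-0.005,-0.3,-0.003],[-0.05,-0.005,-0.3,-0.003],[-0.05,-0.005,-0.3,-0.003],[-0.05,-0.003,-0.3,0],[-0.05,-0.003,-0.3,0],[-0.05,-0.003,-0.3,0],[-0.05,-0.003,-0.3,0]]]'
python3 cyl.py c5
python3 -m handwheel '[[[-0.05,-0.003,-0.3,0],[-0.05,-0.003,-0.3,0],[-0.05,-0.003,-0.3,0],[-0.05,-0.003,-0.3,0],[-0.05,-0.003,-0.3,0],[-0.05,-0.003,-0.3,0],[-0.05,-0.003,-0.3,0],[-0.05,-0.003,-0.3,0]]]'
python3 cyl.py c6
```

```text
time: 10.55
tool_pos: [630.7, -63.0, 29.2]
tcp_rot: [1.623, 1.571, 0.491]
contact_force: [1.9, -1.7, 1.3]
grip_width: 18.2
t 10.6 y -1.0 TCP -80.8 29.2 F [-0.   0.4  0. ] M [-0.09  0.04  0.04] roller c(all,-y,mid,+y) [[-43.4, 56.5], [-43.4, 56.5], [-43.4, 56.5], [-43.5, 56.5]] n 4905
time: 11.32
tool_pos: [620.3, -41.3, 33.2]
tcp_rot: [1.988, 1.571, 0.857]
contact_force: [1.3, -1.8, 1.2]
grip_width: 18.7
t 11.37 y -1.0 TCP -56.8 33.2 F [-0.3  0.2  1.3] M [-0.04 -0.01  0.03] roller c(all,-y,mid,+y) [[-5.6, 109.9], [-5.8, 109.9], [-5.7, 109.9], [-5.4, 109.8]] n 4913
```

View pics/c6.png

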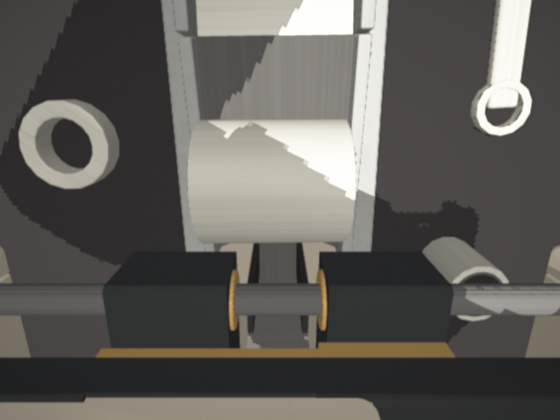

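```bash
sed -i "s/\[t+36,52\]/[t+37,o['tool_pos'][2]+27]/; s/Z>58)&(Z<110)/Z>o['tool_pos'][2]+32)\&(Z<o['tool_pos'][2]+70)/" cyl.py
python3 -m handwheel '[[[-0.05,-0.003,-0.3,0],[-0.05,-0.003,-0.3,0],[-0.05,-0.003,-0.3,0],[-0.05,-0.003,-0.3,0],[-0.05,-0.003,-0.3,0],[-0.05,-0.003,-0.3,0],[-0.05,-0.003,-0.3,0],[-0.05,-0.003,-0.3,0]]]'
python3 cyl.py c7
python3 -m handwheel '[[[-0.05,-0.003,-0.3,0],[-0.05,-0.003,-0.3,0],[-0.05,-0.003,-0.3,0],[-0.05,-0.003,-0.3,0],[-0.05,-0.003,-0.3,0],[-0.05,-0.003,-0.3,0],[-0.05,-0.003,-0.3,0],[-0.05,-0.003,-0.3,0]]]'
python3 cyl.py c8
```

```text
time: 12.08
tool_pos: [609.8, -19.7, 37.2]
tcp_rot: [2.279, 1.571, 1.148]
contact_force: [-0.1, -1.6, 1.3]
grip_width: 18.3
t 12.13 y -1.1 TCP -32.8 37.2 F [0.7 0.1 0.1] M [-0.03 -0.02  0.03] roller c(all,-y,mid,+y) [[4.5, 64.1], [4.4, 64.1], [4.5, 64.1], [4.6, 64.1]] n 4828
time: 12.85
tool_pos: [599.4, 1.9, 41.2]
tcp_rot: [2.027, 1.571, 0.896]
contact_force: [0.9, -2.4, 2.3]
grip_width: 18.3
t 12.9 y -1.1 TCP -8.8 41.2 F [0.3 0.2 1.2] M [-0.06 -0.01  0.01] roller c(all,-y,mid,+y) [[28.5, 67.9], [28.4, 67.9], [28.5, 67.9], [28.6, 67.9]] n 4831
```

View pics/c8.png

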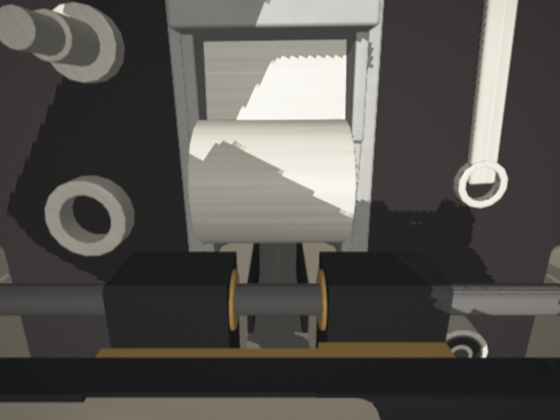

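View pics/s_c8.png

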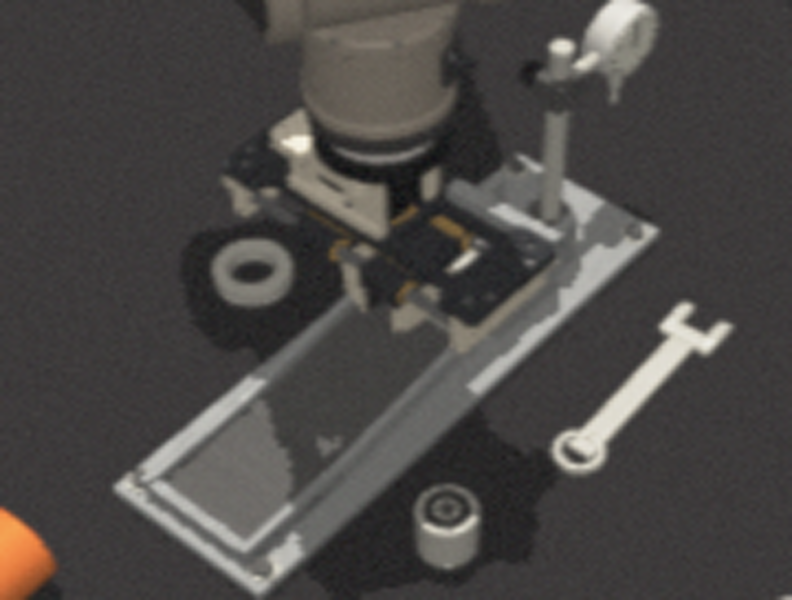

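```bash
python3 -m handwheel '[[[-0.05,-0.003,-0.3,0],[-0.05,-0.003,-0.3,0],[-0.05,-0.003,-0.3,0],[-0.05,-0.003,-0.3,0],[-0.05,-0.003,-0.25,0],[-0.03,0,-0.2,0],[-0.03,0,-0.2,0],[0,0,-0.2,0]]]'
python3 cyl.py c9
python3 -m handwheel '[[[0,0,-0.2,0],[0,0,-0.1,0],[0,0,0,0],[0,0,0,0]]]'
python3 cyl.py c10
```

```text
time: 13.62
tool_pos: [590.3, 20.5, 44.1]
tcp_rot: [-2.634, 1.57, 2.518]
contact_force: [-0.0, -0.3, 0.3]
grip_width: 18.5
t 13.67 y -1.1 TCP 11.5 44.1 F [ 0.2 -0.3  0. ] M [-0.05  0.06 -0.04] roller c(all,-y,mid,+y) [[64.4, 63.8], [64.4, 63.8], [64.4, 63.8], [64.3, 63.8]] n 4337
time: 14.05
tool_pos: [589.4, 22.8, 44.2]
tcp_rot: [2.246, 1.571, 1.115]
contact_force: [-0.2, -0.0, 1.0]
grip_width: 18.7
t 14.1 y -1.3 TCP 13.6 44.2 F [ 1.  -0.3 -1.5] M [-0.1   0.05 -0.04] roller c(all,-y,mid,+y) [[64.4, 63.8], [64.4, 63.8], [64.4, 63.8], [64.3, 63.8]] n 4460
```

View pics/c10.png

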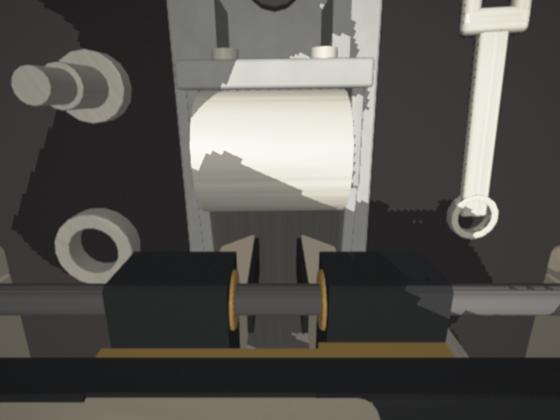

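```bash
python3 -m handwheel '[[[0,0,0.5,0],[0,0,1.5,0],[0,0,2,0],[-1,0,2,0],[-2,0,1,0],[-3,0,0,0],[-3,0,0,0],[-3,0,0,0]]]'
python3 -m handwheel '[[[-3,0,1,0],[-3,0,2,0],[-2,0,2,0],[-1,0,2,0],[0,0,1,0],[0,0,0,0],[0,0,0,0]]]'
python3 - <<'E'
from h import *
o=bot.get_obs(); print(w2s(o['tool_pos']),o['tool_pos'],o['dq'].round(3))
for c in('wrist','top','scene'):
    cm=bot.camera_model(c);p,d=bot.capture(c); cv2.imwrite(f'pics/end_{c}.png',p[:,:,::-1])
    if c=='wrist':
        uv,P=cloud(c,d,cm); cc,s=np.cos(TH),np.sin(TH); D=P[:,:2]-SP; X=cc*D[:,0]+s*D[:,1]; Y=-s*D[:,0]+cc*D[:,1]; Z=P[:,2]
        from scipy.optimize import least_squares
        m=(abs(Y)<26)&(X>45)&(X<85)&(Z>75)&(Z<110); print(m.sum())
        if m.sum()>50: print(least_squares(lambda q:np.hypot(X[m]-q[0],Z[m]-q[1])-28,[65,65],loss='soft_l1',f_scale=1.5).x)
    print(c,bot.spot_point(c,'roller')[:5])
E
cat > /dev/null; python3 -c "
import cv2,numpy as np
a=cv2.imread('pics/end_scene.png');b=cv2.imread('pics/end_top.png')
cv2.imwrite('pics/end2.png',np.hstack([cv2.resize(a[150:310,120:370],(400,300)),cv2.resize(b[90:270,180:440],(400,300))]))"
```

```text
time: 14.82
tool_pos: [619.4, -42.4, 165.3]
tcp_rot: [-1.622, 1.57, -2.755]
contact_force: [0.8, -0.3, 0.0]
grip_width: 18.2
time: 15.4
tool_pos: [652.6, -113.5, 252.3]
tcp_rot: [-2.43, 1.568, 2.721]
contact_force: [-0.4, 0.9, 0.4]
grip_width: 18.6
[-136.56333373    1.33370321] [ 652.58672993 -113.45976127  252.27394871] [ 0.026 -0.009  0.024  0.003  0.003  0.004]
0
wrist [{'point': [138.7, 250.1], 'conf': 0.63}]
top [{'point': [262.4, 198.0], 'conf': 0.92}, {'point': [424.0, 149.4], 'conf': 0.72}, {'point': [383.8, 165.5], 'conf': 0.63}, {'point': [269.9, 234.9], 'conf': 0.42}, {'point': [130.3, 266.1], 'conf': 0.37}]
scene [{'point': [208.6, 333.1], 'conf': 0.92}, {'point': [293.3, 210.9], 'conf': 0.86}, {'point': [185.1, 296.9], 'conf': 0.84}, {'point': [166.8, 258.4], 'conf': 0.61}]
```

View pics/end_wrist.png

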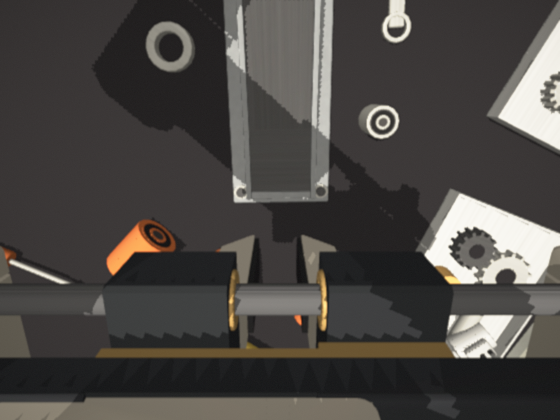

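View pics/end2.png

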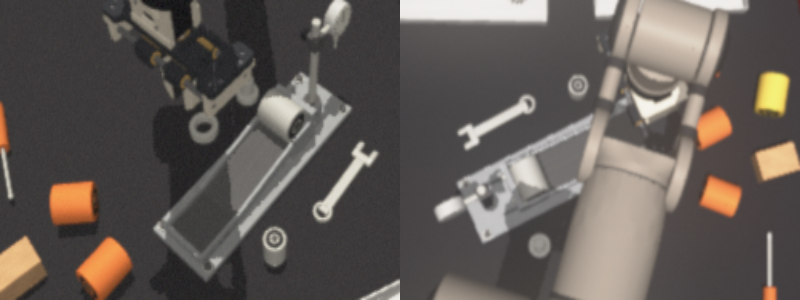

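Run:
```python
from h import *
from scipy.optimize import least_squares
p,d=bot.capture('top'); uv,P=cloud('top',d); cc,s=np.cos(TH),np.sin(TH); D=P[:,:2]-SP; X=cc*D[:,0]+s*D[:,1]; Y=-s*D[:,0]+cc*D[:,1]; Z=P[:,2]
m=(abs(Y)<26)&(X>42)&(X<88)&(Z>75)&(Z<105); print(m.sum(),least_squares(lambda q:np.hypot(X[m]-q[0],Z[m]-q[1])-28,[65,65],loss='soft_l1',f_scale=2).x)
o=bot.get_obs(); print(o['time'],o['contact_force'].round(1))
print(bot.close_job())
```

```text
295 [65.53999368 65.00344346]
15.75 [ 0.2  0.5 -1. ]
the job is handed in; nothing more can be done
None
```

The roller is home in its seat against the stop plate. I pushed it up the ramp and over the edge with the nearly shut fingertips, then backed off clear and handed the job in at 15.75 s.

**Last checks:**
- The top camera's depth put the roller's centre at x 65.5, z 65.0 mm in the stand's frame (home is 65, 65). The wrist camera, just after it dropped in, gave x 64.4, z 63.8 mm. Both are within calibration of home.
- The roller lies square against the plate, and the contact force is about zero.
- In the final pictures I saw no sign that the indicator or the neighbouring parts had moved. I judged this by eye and did not measure each part. The arm hides part of the top view.

**What did not go cleanly:** on the first part of the ramp the pushing face turned out to end about 27 mm above the tool point. The fingers rode up on the roller's upper rear and pressed down with about 24 N. I backed down with the fingers behind it and lowered them until they met it at centre height. In that stretch the roller went from stand x about -87 mm back to -97 mm, then was at -89 mm. I only looked between moves there, so I can't confirm it touched the fingers the whole time. The rest of the push took about 2 N, with the roller square and against the fingers at each check until it dropped over the edge.

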